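# Trip the ratchet and clamp the plate

## Robot

A 7-joint arm with a two-finger parallel gripper is mounted at the origin on the work surface; the furniture and walls round the work are solid. World frame = base frame: x ahead of the robot, y to its left, z up, the work surface at z = 0. Lengths are in m, angles in rad, forces in N, time in s.
With the tool pointing down it reaches from about 0.425 to 0.925 m from the base axis. Payload 6.8 kg.
Tool frame: the origin (TCP) lies on the centre line of the jaws, within the pads' length; the fingertips stand 14 mm ahead of it and the grasp point (between the pads) lies 5 mm behind it (r.tips_ahead is the distance from the TCP to the fingertips, in m); z points along the fingers, y is the line along which they close (so a half turn about z gives the same grasp; the last joint's range is limited). The gripper opens to 85 mm and grips with 20 to 120 N. Pads are 22 mm wide; open, the fingers measure 114 mm over their backs; the gripper's body (76 mm by 85 mm) begins 54 mm behind the grasp point. The pads swing forward as they close: fully open they stand 13 mm farther back than shut.
Start: joints at [1.015, 0.477, 0.022, 1.555, -0.011, 1.109, -0.083], TCP at [0.292, -0.608, 0.245] pointing down, gripper open.
Joint ranges: [-2.96, 2.96], [-0.34, 2.1], [-1.41, 1.46], [0.24, 2.44], [-1.37, 4.51], [0.17, 1.92], [-2.96, 2.96]. Speed limits (rad/s): [2.39, 2.39, 3.14, 3.14, 3.14, 3.14, 3.14].

## Interface

Orientations are given as a rotation vector (axis times angle).
In Python, from bench import r, eyes gives the robot as it stands.
- The arm moves only by the tool step_arm, never from a script. Its argument "rows" is a list of rows, each a list of 6 numbers: the shift along the world's x, y, z in units of 60 cm (1.0 is 60 cm), then the turn, a rotation vector about the world's x, y, z in units of pi rad (1.0 is pi rad). In form: [[x, y, z, rx, ry, rz], ...]. A call has 1 to 5 rows; each row is the pose to reach, as a shift and turn from the pose commanded when the call began, turning the shorter way round; what a row does not reach only later rows make up. A row lasts 1/12 s, in which the tool goes at most 41.7 mm and 7.16 degrees, less where a joint would pass 70% of its speed; a pose out of reach is approached as far as the arm can. A call with a number of a shift or a turn outside -1 to 1 is refused whole. A call with a gripper value outside its range is refused whole. "jaw" is the closure, from 0 (fully open) to 1 (shut), set as the call begins (left out, the last holds). The fingers move at their own pace and stop on an object; "squeeze" is the grip in N (left out, the last holds). Time passes only in rows, so rows that repeat a pose let the fingers close. It gives the time, the measured TCP pose, the force, the opening and the grip force at its end, in the units of the state.
- r.get_obs(): the state, without advancing time (a new reading comes with each control period).
- eyes.grab_frame(name): name is "side" or "top"; returns the picture (480x640x3 uint8, red, green, blue); there is no depth.
- eyes.camera_info(name): a dict with "mtx" (3x3 intrinsics, pixels), "extrinsics" (4x4, takes a point from camera to world coordinates). Camera axes: x right, y down, z forward; pixel columns grow to the right and rows downward; lengths in m; the calibration is good to about 2 mm. A picture is of the moment at which its call begins. camera_info takes no time and is no camera call.
- r.hand_in(): hands the job in; it is judged then, once.
The state is a dict: "clock": time; "joints": joint angles; "qvel": joint speeds; "tau": joint torques, N m; "tcp_pos": TCP position; "orientation": TCP orientation; "contact_force": force on the tool from outside, world axes, zero at the start; "moment": the same for the moment, N m; "grip_width": finger opening in m; "gripper_force": force on a finger pad.
Only numpy, scipy, OpenCV 4.12 (cv2) and the standard library are available. Lean on these libraries where they do the work, as an engineer would, in place of code of your own. Each camera call takes 0.05 s, during which the arm holds its last target. There are 200 camera calls.

## Task

Clamp the milled plate in its nest: press the red thumb plate down until the ratchet pawl is fully clear of the teeth (it stays clear by itself), then push the orange end of the raised clamp arm all the way down, so that its rubber foot rests on the plate. Only press and push: grasp or lift nothing, and do not raise the arm. Leave the plate lying in its nest and the jar, screwdriver and hex key where they are, and finish with the hand clear of everything.

Things in the scene. Friction and masses are not known exactly. Their poses are not given: they have to be found in the camera images.
- clamp: The grey ratchet clamp, fixed to the bench (it cannot be pushed away; it stands elsewhere and turned otherwise each time). Base 250 x 124 x 12 mm. Origin on the bench directly under the arm hinge. z is up; the arm points along the clamp's -x; the pawl with its red thumb plate is on the +x side; y is parallel to both hinge axes. The base reaches from x = -165 to +85 mm, y = -62 to +62 mm.
- lever (a joint): Angle of the clamp arm, rad. 0 = level, fully down, foot on the plate, on its stop; positive = arm end raised. It starts at about 0.8 (some 46 degrees up) and cannot go above 0.95. The hinge is stiff: the arm stays where it is left, takes about 3 to 5 N at the orange end to lower, and does not fall when the pawl is freed. The toothed wheel on the arm catches on the engaged pawl at about 0.75, 0.43 and 0.11 rad, so the arm cannot be pushed down until the pawl is free.
- pawl (a joint): Angle of the pawl, rad. 0 = fully engaged (start); positive = thumb plate pressed down, nose swung away from the wheel. From about 0.2 the nose clears the teeth; 0.35 is the end stop, fully clear. It has a stiff friction pivot with no spring: it stays where it is left. About 3 N on the thumb plate moves it.
- lever_hinge (a point): Point on the arm's hinge axis, mid-width, 75 mm above the bench. The axis is horizontal, along the clamp's y.
- lever_push (a point): Middle of the top face of the orange end of the arm (50 mm along the arm, 36 mm wide, 18 mm thick): 130 mm from the hinge along the arm and 9 mm above the arm's centre line. It moves with the arm on an arc about lever_hinge; about 100 mm above the hinge at the start, 9 mm above it when the arm is down. The point's x axis points along the arm towards the hinge, its z axis out of the top face.
- pawl_hinge (a point): Point on the pawl's hinge axis, mid-width, 30 mm above the bench and 38 mm to the clamp's +x side of the arm hinge. The axis is horizontal, along the clamp's y.
- pawl_push (a point): Point on the top face of the red thumb plate where one presses (plate 62 x 34 mm, 6 mm thick, level when engaged): in the clamp's +x direction 60 mm from pawl_hinge and 63 mm above it when engaged. It moves with the pawl on an arc about pawl_hinge: at 0.35 rad it has gone down 24 mm and 18 mm further out along the clamp's +x.
- foot (a point): Centre of the underside of the black rubber foot (18 mm across) on a spindle under the arm, 80 mm from the hinge along the arm and 55 mm below its centre line.
- plate: Loose milled aluminium plate with two windows, 94 x 100 x 8 mm, origin at the centre of its underside, lying in the low-ribbed nest of the clamp's base, 12 mm above the bench. The foot comes down on its middle bar.
- jar: Loose screw-top jar with a pale lid, 51 mm across and 49 mm high, upright on the bench beside the clamp; origin at the centre of its underside. A bystander.
- screwdriver: Loose screwdriver with a yellow handle, 142 mm long, 17 mm thick, lying on the bench beside the clamp; its length is its y axis. A bystander.
- hex_key: Loose steel hex key, 78 x 24 x 6 mm, lying on the bench beside the clamp. A bystander.
Not all that is in view belongs to the job. What is meant by the plate is not green or yellow, and is the smaller of those in its own colour.

How it is judged:
By the outcome, as a careful person would: the job done as asked, in the order asked, and still so for the second after the job is handed in, with the robot touching nothing.
It also fails if it takes over 45 s, if anything falls off the work surface, if the arm or the gripper's body presses on something with over 40 N, if the wrist force passes 120 N, or if a joint passes its speed limit or range.

## Working session

There is one attempt and no reset: what is moved stays moved. The work goes in short steps, Python scripts to look and compute and a tool call to move; the robot and the scene stay as the last step left them, time stands still between calls to the robot, and variables do not carry over. Pictures are saved under pics/ and viewed, at most 10 in all, crops included, and the job is handed in when it is done.

Besides the shell and the picture viewer there is one more tool, called after "Emit:" as name(argument=value, ...), one argument or row to a line, values as JSON. step_arm: Moves the arm, as the interface text tells. Shifts and turns lie within -1 to 1; 1 stands for 60 cm of shift or pi rad of turn. Its arguments: {"type":"object","properties":{"rows":{"type":"array"},"jaw":{"type":"number"},"squeeze":{"type":"number"}},"required":["rows"]}

```bash
mkdir -p pics; python3 - <<'E'
from bench import r, eyes
import cv2, numpy as np
for n in("top","side"):
    im=eyes.grab_frame(n); cv2.imwrite(f"pics/{n}0.png",im[:,:,::-1])
    c=eyes.camera_info(n); print(n,np.round(c["mtx"],1).tolist(),np.round(c["extrinsics"],3).tolist())
o=r.get_obs(); print(o["clock"],o["tcp_pos"],o["orientation"],o["contact_force"],o["grip_width"],r.tips_ahead)
E
```

```text
top [[475.4, 0.0, 317.8], [0.0, 475.4, 242.3], [0.0, 0.0, 1.0]] [[-0.012, -0.988, 0.156, 0.384], [-1.0, 0.011, -0.007, 0.141], [0.005, -0.156, -0.988, 0.936], [0.0, 0.0, 0.0, 1.0]]
side [[562.3, 0.0, 319.4], [0.0, 562.3, 237.6], [0.0, 0.0, 1.0]] [[1.0, 0.013, 0.023, 0.489], [-0.012, -0.537, 0.844, -0.88], [0.023, -0.844, -0.536, 0.748], [0.0, 0.0, 0.0, 1.0]]
0.1 [ 0.29203106 -0.60798764  0.24441802] [-3.06161551e+00 -6.97255925e-01  7.92582666e-04] [ 0.22837237 -0.0363552  -0.0462688 ] 0.08516651199753213 0.014
```

View pics/top0.png

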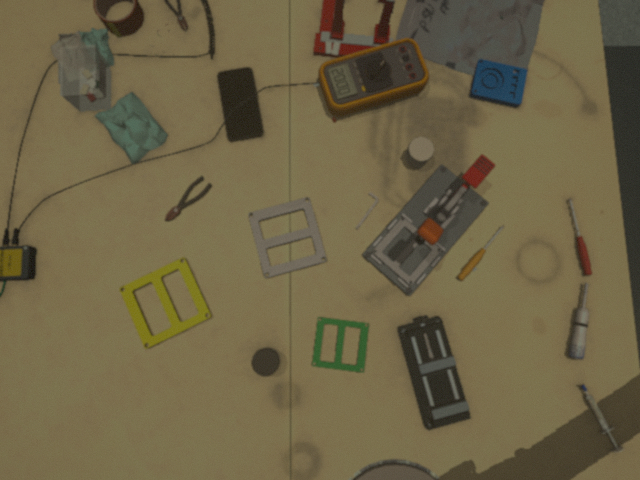

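View pics/side0.png

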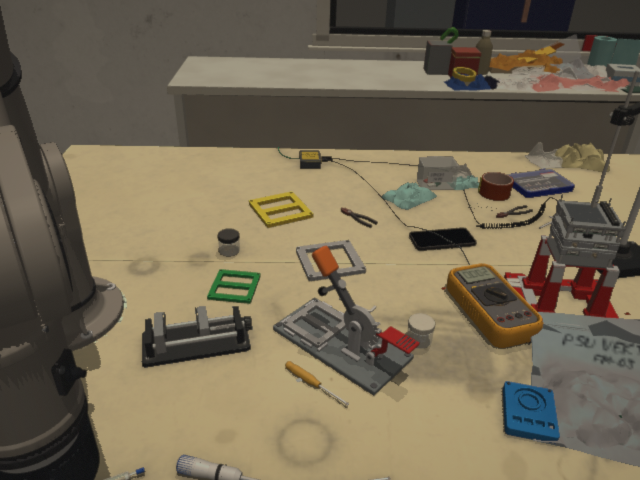

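The top view shows the clamp around (425,230), with its red thumb plate near (480,170) and orange end near (430,232). In the side view the red is near (398,341) and the orange near (325,261).

```bash
cat > h.py <<'E'
from bench import r, eyes
import cv2, numpy as np
def ray(n,p):
    c=eyes.camera_info(n); E=np.array(c["extrinsics"]); d=E[:3,:3]@np.linalg.inv(c["mtx"])@[p[0],p[1],1]
    return E[:3,3],d
def onz(n,p,z):
    o,d=ray(n,p); return o+d*(z-o[2])/d[2]
def tri(a,b):
    (o,d),(q,e)=ray("top",a),ray("side",b)
    s=np.linalg.lstsq(np.c_[d,-e],q-o,rcond=None)[0]; A=o+s[0]*d;B=q+s[1]*e
    return (A+B)/2,np.linalg.norm(A-B)
def blob(im,win,h0,h1,smin=150,vmin=60):
    x0,y0,x1,y1=win; hsv=cv2.cvtColor(im,cv2.COLOR_RGB2HSV)[y0:y1,x0:x1]
    h=hsv[...,0].astype(int); h=np.where(h>90,h-180,h)
    m=((h>=h0)&(h<=h1)&(hsv[...,1]>smin)&(hsv[...,2]>vmin)).astype(np.uint8)
    n,l,s,c=cv2.connectedComponentsWithStats(m); k=1+np.argmax(s[1:,4])
    cnt=np.argwhere(l==k)[:,::-1].astype(np.float32)+[x0,y0]
    return c[k]+[x0,y0],s[k,4],cv2.boxPoints(cv2.minAreaRect(cnt.astype(np.float32)))
E
python3 - <<'E'
from h import *
T=cv2.imread("pics/top0.png")[:,:,::-1].copy();S=cv2.imread("pics/side0.png")[:,:,::-1].copy()
hs=lambda I,p:cv2.cvtColor(I,cv2.COLOR_RGB2HSV)[p[1],p[0]]
print(hs(T,(480,170)),hs(T,(430,232)),hs(S,(398,341)),hs(S,(325,261)))
rt=blob(T,(450,145,505,200),-12,4);rs=blob(S,(365,315,425,365),-12,4)
ot=blob(T,(405,210,455,250),5,14);os=blob(S,(300,235,350,285),5,14)
for b in(rt,rs,ot,os):print(np.round(b[0],1),b[1],np.round(b[2]).tolist())
R,e=tri(rt[0],rs[0]);O,f=tri(ot[0],os[0]);print("red",R,e,"or",O,f)
print("red top z.093",onz("top",rt[0],.093),onz("side",rs[0],.093))
d=R-O;print("yaw",np.degrees(np.arctan2(d[1],d[0])),np.hypot(d[0],d[1]))
big=np.hstack([cv2.resize(T[140:300,350:510],(400,400),interpolation=2),cv2.resize(S[230:400,260:430],(400,400),interpolation=2)])
cv2.imwrite("pics/crop0.png",big[:,:,::-1])
E
```

```text
[  6 159  85] [ 11 193 119] [  3 101  91] [ 10 202 155]
[473.4 176. ] 186 [[462.0, 178.0], [472.0, 164.0], [485.0, 174.0], [475.0, 188.0]]
[394.7 340.7] 529 [[371.0, 328.0], [418.0, 326.0], [418.0, 353.0], [372.0, 354.0]]
[430.1 230.9] 390 [[416.0, 232.0], [428.0, 217.0], [445.0, 231.0], [432.0, 245.0]]
[324.6 260.3] 475 [[311.0, 252.0], [327.0, 244.0], [339.0, 269.0], [323.0, 277.0]]
red [ 0.64258574 -0.15675249  0.07902114] 0.0022927093793859363 or [ 0.52176164 -0.04778683  0.17106962] 0.0004186138176500732
red top z.093 [ 0.63718623 -0.15183267  0.093     ] [ 0.64052684 -0.17147502  0.093     ]
yaw -42.0458372339761 0.16270211547221933
```

View pics/crop0.png

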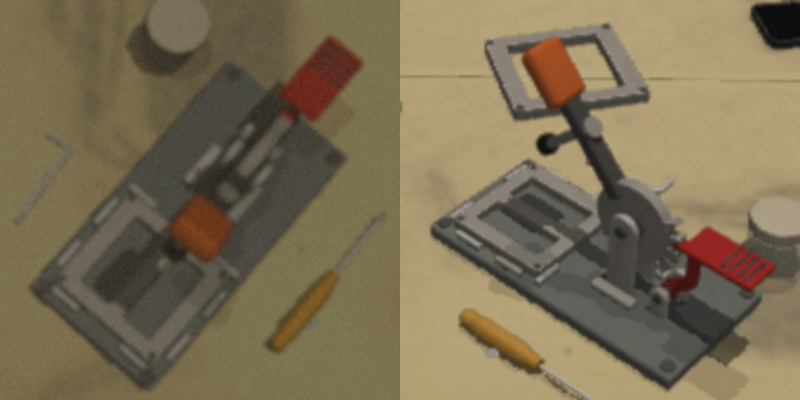

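The crop shows the red plate centre at about (478.4,171.2) top and (400,339) side. The base corners are visible in the top view, and the jar stands on the -y or +y side near the thumb plate.

```bash
python3 - <<'E'
from h import *
f=lambda p:(350+p[0]/2.5,140+p[1]/2.5)
C=np.array([onz("top",f(p),.012) for p in((228,62),(345,157),(150,388),(33,290))])
c=C.mean(0);d=(C[0]+C[1]-C[2]-C[3])/2;yaw=np.arctan2(d[1],d[0]);print("sides",np.linalg.norm(C-np.roll(C,1,0),axis=1),"c",c,"yaw",np.degrees(yaw))
X=np.array([np.cos(yaw),np.sin(yaw)]);O=c[:2]+.04*X
print("origin",O,"pawl_push",O+.098*X)
R,e=tri((478.4,171.2),(400,339));print("red tri",R,e,"top@.093",onz("top",(478.4,171.2),.093),"side@.093",onz("side",(400,339),.093))
o=np.array([.5218,-.0478]);print("orange in clamp",(o-O)@X,(o-O)@[-X[1],X[0]])
r_=R[:2];print("red in clamp",(r_-O)@X,(r_-O)@[-X[1],X[0]])
T=.8;L=np.array([-(.13*np.cos(T))+.009*np.sin(T),.075+.13*np.sin(T)+.009*np.cos(T)]);print("lever_push clamp x,z",L,"world",O+L[0]*X, "down", O-.13*X)
print("jar",onz("top",(421,150),.049))
from scipy.spatial.transform import Rotation as Ro
print(Ro.from_rotvec(r.get_obs()["orientation"]).as_matrix().round(3))
E
```

```text
sides [0.24564694 0.11983484 0.2444912  0.11761694] c [ 0.55443586 -0.07932681  0.012     ] yaw -41.76205068311413
origin [ 0.58427256 -0.10596835] pawl_push [ 0.65737245 -0.17124013]
red tri [ 0.64938628 -0.16318105  0.08879774] 0.003408677976960396 top@.093 [ 0.64629386 -0.16157086  0.093     ] side@.093 [ 0.65010462 -0.16715375  0.093     ]
orange in clamp -0.0853417243915798 0.0017796474425029135
red in clamp 0.08667532029966288 0.0006923082086471615
lever_push clamp x,z [-0.08411567  0.17452665] world [ 0.52152922 -0.04994407] down [ 0.48730331 -0.01938334]
jar [ 0.70403418 -0.06805686  0.049     ]
[[ 0.901  0.433 -0.001]
 [ 0.433 -0.901  0.001]
 [-0.    -0.002 -1.   ]]
```

Emit:
step_arm(
  rows=[
    [0.04,0.048,0,0,0,0.025],
    [0.08,0.096,0,0,0,0.05],
    [0.12,0.144,0,0,0,0.075],
    [0.16,0.192,0,0,0,0.1],
    [0.2,0.24,0,0,0,0.125],
  ],
  jaw=1,
)

```text
clock: 0.52
tcp_pos: [0.4129, -0.4628, 0.2449]
orientation: [-2.865, -1.287, 0.0]
contact_force: [0.4, -0.2, 1.0]
grip_width: 0.0258
gripper_force: 0.0
```

Emit:
step_arm(
  rows=[
    [0.04,0.048,0,0,0,0],
    [0.08,0.096,0,0,0,0],
    [0.12,0.144,0,0,0,0],
    [0.16,0.192,0,0,0,0],
    [0.2,0.24,0,0,0,0],
  ],
)

```text
clock: 0.93
tcp_pos: [0.5329, -0.3189, 0.245]
orientation: [-2.868, -1.281, 0.001]
contact_force: [0.3, -0.4, 0.2]
grip_width: 0.0
gripper_force: 0.0
```

Emit:
step_arm(
  rows=[
    [0.042,0.049,0,0,0,0],
    [0.084,0.098,0,0,0,0],
    [0.126,0.146,0,0,0,0],
    [0.168,0.195,0,0,0,0],
    [0.209,0.244,0,0,0,0],
  ],
)

```text
clock: 1.35
tcp_pos: [0.6584, -0.1725, 0.2449]
orientation: [-2.868, -1.281, 0.001]
contact_force: [1.1, -0.3, 0.6]
grip_width: 0.0004
gripper_force: 0.0
```

Emit:
step_arm(
  rows=[
    [0,0,-0.04,0,0,0],
    [0,0,-0.08,0,0,0],
    [0,0,-0.12,0,0,0],
    [0,0,-0.15,0,0,0],
    [0,0,-0.15,0,0,0],
  ],
)

```text
clock: 1.77
tcp_pos: [0.6546, -0.1735, 0.1502]
orientation: [-2.864, -1.28, 0.011]
contact_force: [0.1, -0.3, -1.2]
grip_width: -0.0001
gripper_force: 0.0
```

```bash
python3 - <<'E'
from h import *
T=eyes.grab_frame("top");S=eyes.grab_frame("side")
big=np.hstack([cv2.resize(T[140:300,400:560],(400,400),interpolation=2),cv2.resize(S[230:400,300:470],(400,400),interpolation=2)])
cv2.imwrite("pics/crop1.png",big[:,:,::-1])
o=r.get_obs();print(o["tcp_pos"],o["contact_force"],o["clock"])
E
```

```text
[ 0.65725357 -0.17398929  0.1547991 ] [0.14261002 1.11973336 0.36247572] 1.8667
```

View pics/crop1.png

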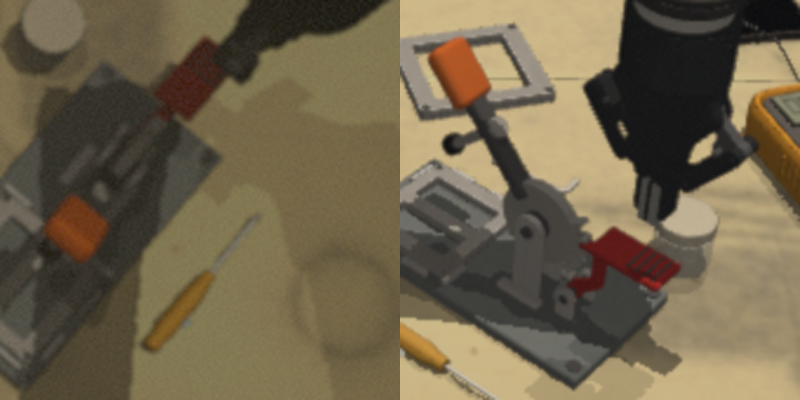

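The side crop shows the shut fingertips (650,215) just above the outer half of the red plate. Nothing else is near the hand.

Emit:
step_arm(
  rows=[
    [0,0,-0.03,0,0,0],
    [0,0,-0.055,0,0,0],
    [0,0,-0.07,0,0,0],
    [0,0,-0.07,0,0,0],
  ],
)

```text
clock: 2.2
tcp_pos: [0.6571, -0.1741, 0.1126]
orientation: [-2.868, -1.281, 0.002]
contact_force: [-0.5, 1.4, -0.7]
grip_width: 0.0001
gripper_force: 0.0
```

Emit:
step_arm(
  rows=[
    [0.002,-0.002,-0.005,0,0,0],
    [0.004,-0.004,-0.01,0,0,0],
    [0.007,-0.006,-0.015,0,0,0],
    [0.01,-0.009,-0.02,0,0,0],
    [0.01,-0.009,-0.02,0,0,0],
  ],
)

```text
clock: 2.62
tcp_pos: [0.6651, -0.1803, 0.102]
orientation: [2.867, 1.28, 0.004]
contact_force: [1.2, -0.3, 2.4]
grip_width: 0.0
gripper_force: 0.9
```

Emit:
step_arm(
  rows=[
    [0.004,-0.0035,-0.007,0,0,0],
    [0.008,-0.007,-0.014,0,0,0],
    [0.011,-0.01,-0.021,0,0,0],
    [0.014,-0.012,-0.028,0,0,0],
    [0.014,-0.012,-0.028,0,0,0],
  ],
)

```text
clock: 3.03
tcp_pos: [0.6738, -0.1883, 0.0843]
orientation: [2.866, 1.279, 0.004]
contact_force: [3.4, -2.5, 3.5]
grip_width: 0.0001
gripper_force: 2.1
```

Emit:
step_arm(
  rows=[
    [0.001,-0.001,-0.004,0,0,0],
    [0.002,-0.002,-0.008,0,0,0],
    [0.002,-0.002,-0.008,0,0,0],
  ],
)

```text
clock: 3.28
tcp_pos: [0.6747, -0.1887, 0.0824]
orientation: [2.867, 1.28, 0.003]
contact_force: [-3.5, -1.7, 19.5]
grip_width: 0.0002
gripper_force: 8.8
```

The force jumped to 19.5 N, so the pawl is at its end stop. Lifting off to check.

Emit:
step_arm(
  rows=[
    [0,0,0.03,0,0,0],
    [0,0,0.09,0,0,0],
    [0,0,0.15,0,0,0],
    [0,0,0.21,0,0,0],
    [0,0,0.27,0,0,0],
  ],
)

```text
clock: 3.7
tcp_pos: [0.672, -0.1872, 0.2416]
orientation: [-2.865, -1.281, 0.004]
contact_force: [0.1, -0.4, 0.1]
grip_width: -0.0001
gripper_force: 0.0
```

```bash
python3 - <<'E'
from h import *
S=eyes.grab_frame("side");cv2.imwrite("pics/crop2.png",cv2.resize(S[230:400,260:430],(600,600),interpolation=2)[:,:,::-1])
o=r.get_obs();print(o["tcp_pos"],o["contact_force"],o["clock"])
ob=blob(S,(300,235,350,285),5,14);print(ob[0])
E
```

```text
[ 0.67583363 -0.18781232  0.25064054] [ 2.72400474 -0.80962391  5.82938218] 3.75
[324.6302521  260.31722689]
```

View pics/crop2.png

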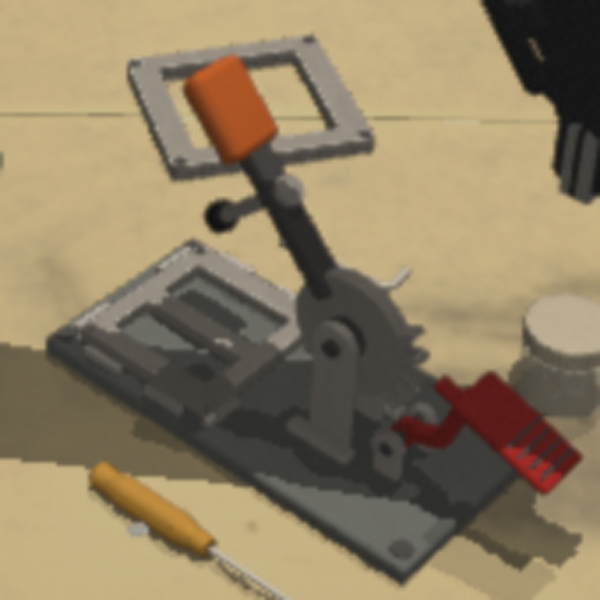

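The pawl's red plate has tilted down, its nose is clear of the wheel, and the arm has not moved (orange blob still at (324.6,260.3)). Moving over the orange end.

Emit:
step_arm(
  rows=[
    [-0.048,0.043,0,0,0,0],
    [-0.096,0.086,0,0,0,0],
    [-0.144,0.129,0,0,0,0],
    [-0.193,0.172,0,0,0,0],
    [-0.241,0.215,0,0,0,0],
  ],
)

```text
clock: 4.17
tcp_pos: [0.5259, -0.0575, 0.2402]
orientation: [-2.866, -1.281, 0.004]
contact_force: [0.2, -0.3, 0.8]
grip_width: 0.0004
gripper_force: 0.0
```

Emit:
step_arm(
  rows=[
    [0,0,-0.02,0,0,0],
    [0,0,-0.04,0,0,0],
    [0,0,-0.06,0,0,0],
    [0,0,-0.07,0,0,0],
    [0,0,-0.07,0,0,0],
  ],
)

```text
clock: 4.58
tcp_pos: [0.5269, -0.0586, 0.1974]
orientation: [-2.866, -1.281, 0.007]
contact_force: [-0.6, 0.5, 0.6]
grip_width: 0.0003
gripper_force: 0.0
```

```bash
python3 - <<'E'
from h import *
T=eyes.grab_frame("top");S=eyes.grab_frame("side")
big=np.hstack([cv2.resize(T[140:300,350:510],(400,400),interpolation=2),cv2.resize(S[200:370,250:420],(400,400),interpolation=2)])
cv2.imwrite("pics/crop3.png",big[:,:,::-1])
o=r.get_obs();p=o["tcp_pos"];print(p,o["contact_force"],o["clock"])
X=np.array([.746,-.666]);d=p[:2]-[.5843,-.1060];print("clamp",d@X,d@[-X[1],X[0]])
E
```

```text
[ 0.52838077 -0.05879299  0.19926417] [ 0.44799878 -0.03521122 -0.37706247] 4.6833
clamp -0.07315561431889202 -0.0020257825488591737
```

View pics/crop3.png

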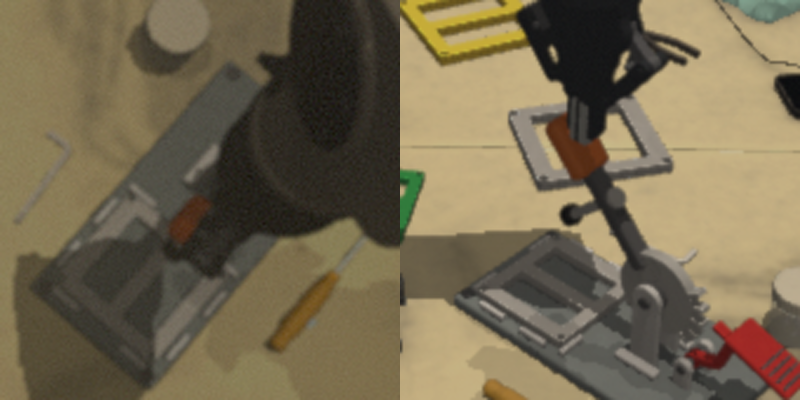

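The fingertips stand just above the middle of the orange end (575,130 in the side half), lined up with the arm. Pushing along the arc.

Emit:
step_arm(
  rows=[
    [0.002,0.002,-0.015,0,0,0],
    [-0.004,0.008,-0.024,0,0,0],
    [-0.01,0.014,-0.033,0,0,0],
    [-0.016,0.019,-0.042,0,0,0],
    [-0.022,0.024,-0.05,0,0,0],
  ],
)

```text
clock: 5.1
tcp_pos: [0.5164, -0.0442, 0.17]
orientation: [2.867, 1.281, 0.004]
contact_force: [3.7, -0.7, 2.5]
grip_width: -0.0002
gripper_force: 2.0
```

Emit:
step_arm(
  rows=[
    [-0.005,0.004,-0.009,0,0,0],
    [-0.01,0.008,-0.018,0,0,0],
    [-0.014,0.012,-0.027,0,0,0],
    [-0.019,0.017,-0.036,0,0,0],
    [-0.019,0.017,-0.036,0,0,0],
  ],
)

```text
clock: 5.52
tcp_pos: [0.5024, -0.0338, 0.1467]
orientation: [-2.867, -1.282, 0.005]
contact_force: [1.2, 0.5, 0.4]
grip_width: -0.0001
gripper_force: 0.6
```

Emit:
step_arm(
  rows=[
    [-0.003,0.003,-0.01,0,0,0],
    [-0.006,0.006,-0.02,0,0,0],
    [-0.009,0.008,-0.03,0,0,0],
    [-0.012,0.011,-0.04,0,0,0],
    [-0.012,0.011,-0.04,0,0,0],
  ],
)

```text
clock: 5.93
tcp_pos: [0.4951, -0.0276, 0.1225]
orientation: [-2.867, -1.281, 0.005]
contact_force: [0.3, 0.3, -0.2]
grip_width: 0.0001
gripper_force: 0.0
```

Emit:
step_arm(
  rows=[
    [-0.002,0.002,-0.01,0,0,0],
    [-0.004,0.004,-0.02,0,0,0],
    [-0.006,0.006,-0.028,0,0,0],
    [-0.008,0.007,-0.036,0,0,0],
    [-0.008,0.007,-0.036,0,0,0],
  ],
)

```text
clock: 6.35
tcp_pos: [0.4914, -0.0231, 0.1015]
orientation: [-2.867, -1.282, 0.002]
contact_force: [0.2, -0.4, -0.1]
grip_width: -0.0002
gripper_force: 0.0
```

Emit:
step_arm(
  rows=[
    [0,0,-0.004,0,0,0],
    [0,0,-0.008,0,0,0],
    [0,0,-0.01,0,0,0],
    [0,0,-0.01,0,0,0],
  ],
)

```text
clock: 6.68
tcp_pos: [0.4915, -0.0229, 0.0985]
orientation: [-2.868, -1.282, 0.002]
contact_force: [-10.4, 0.2, 30.3]
grip_width: -0.0003
gripper_force: 15.2
```

```bash
python3 - <<'E'
from h import *
T=eyes.grab_frame("top");S=eyes.grab_frame("side")
big=np.hstack([cv2.resize(T[140:300,350:510],(400,400),interpolation=2),cv2.resize(S[230:400,250:420],(400,400),interpolation=2)])
cv2.imwrite("pics/crop4.png",big[:,:,::-1])
o=r.get_obs();p=o["tcp_pos"];print(p,o["contact_force"],o["clock"])
E
```

```text
[ 0.49152248 -0.02291106  0.09849417] [-10.44920666   1.05223654  30.22733852] 6.7833
```

View pics/crop4.png

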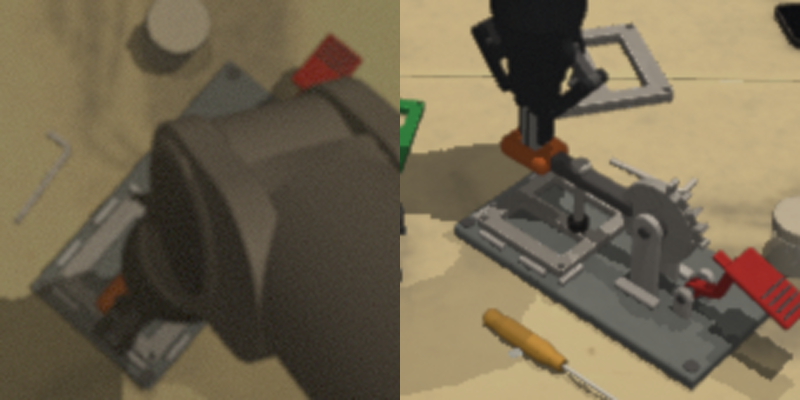

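The arm is level with its foot on the plate's middle bar. The force is 30 N with the tip at z = 0.0845 m, so it is on its stop. Withdrawing.

Emit:
step_arm(
  rows=[
    [0,0,0.02,0,0,0],
    [0,0,0.07,0,0,0],
    [0,0,0.13,0,0,0],
    [0,0,0.19,0,0,0],
    [0,0,0.25,0,0,0],
  ],
)

```text
clock: 7.2
tcp_pos: [0.4914, -0.0231, 0.2478]
orientation: [-2.867, -1.282, 0.001]
contact_force: [1.6, -0.2, 0.3]
grip_width: 0.0
gripper_force: 0.0
```

Emit:
step_arm(
  rows=[
    [0,-0.06,0,0,0,0],
    [0,-0.12,0,0,0,0],
    [0,-0.18,0,0,0,0],
    [0,-0.24,0,0,0,0],
    [0,-0.3,0,0,0,0],
  ],
)

```text
clock: 7.62
tcp_pos: [0.4917, -0.2048, 0.2464]
orientation: [-2.868, -1.283, -0.0]
contact_force: [0.6, -0.4, -0.2]
grip_width: 0.0002
gripper_force: 0.0
```

Emit:
step_arm(
  rows=[
    [0,-0.06,0,0,0,0],
    [0,-0.12,0,0,0,0],
    [0,-0.18,0,0,0,0],
    [0,-0.18,0,0,0,0],
    [0,-0.18,0,0,0,0],
  ],
)

```text
clock: 8.03
tcp_pos: [0.4912, -0.3136, 0.2457]
orientation: [-2.871, -1.275, 0.001]
contact_force: [-0.1, 0.3, -0.7]
grip_width: 0.0001
gripper_force: 0.0
```

```bash
python3 - <<'E'
from h import *
T=eyes.grab_frame("top");S=eyes.grab_frame("side")
big=np.hstack([cv2.resize(T[140:300,350:510],(400,400),interpolation=2),cv2.resize(S[230:400,250:420],(400,400),interpolation=2)])
cv2.imwrite("pics/crop5.png",big[:,:,::-1])
o=r.get_obs();p=o["tcp_pos"];print(p,o["contact_force"],o["clock"],abs(o["qvel"]).max())
E
```

```text
[ 0.49217292 -0.31027913  0.24599754] [-0.01346035  0.78521934 -0.78690835] 8.1333 0.01586153600588296
```

View pics/crop5.png

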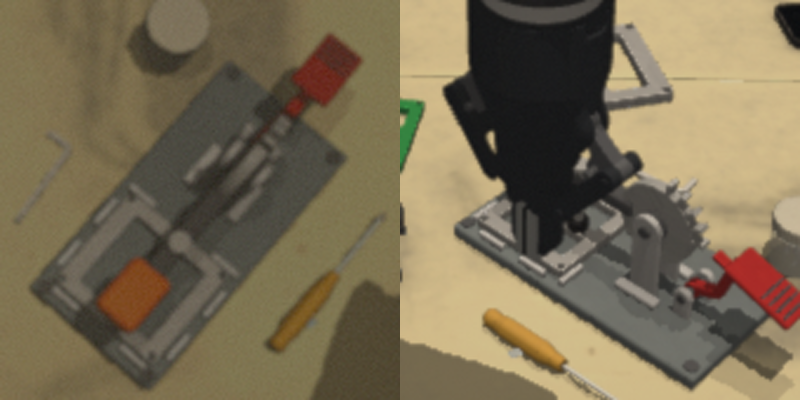

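The top view shows the arm down with its orange end at (133,293), and the plate in its nest. The pawl is still pressed, and the jar, screwdriver and hex key have not moved. The hand only blocks the side camera's view; it is clear of everything.

```bash
python3 -c "
from bench import r
print(r.hand_in())"
```

```text
the job is handed in; nothing more can be done
None
```

The plate is clamped and the job is handed in: the pawl is pressed fully clear, the arm is down on its stop with its foot on the plate, the jar, screwdriver and hex key are where they were, and the hand is clear; no verdict was returned.

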